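Seat the taper plug gauge and hold the dead-man lever level

ROBOT

A 6-joint arm with a two-finger parallel gripper is mounted at the origin on the work surface. World frame = base frame: x ahead of the robot, y to its left, z up, the work surface at z = 0. Lengths are in m, angles in rad, forces in N, time in s.
With the tool pointing down it reaches from about 0.3 to 0.875 m from the base axis. Payload 6.4 kg.
Tool frame: the origin (TCP) lies at the very end of the fingers, on their centre line; the grasp point (between the pads) lies 19 mm behind it; z points along the fingers, y is the line along which they close (so a half turn about z gives the same grasp; the last joint's range is limited). The gripper opens to 88 mm and grips with 3 to 60 N. Pads are 18 mm wide; open, the fingers measure 123 mm over their backs; the gripper's body (75 mm by 187 mm) begins 45 mm behind the grasp point.
Start: joints at [1.111, 0.181, 1.607, -0, 1.354, -0.206], TCP at [0.144, 0.557, 0.239] pointing down, gripper open.
Joint ranges: [-2.99, 2.99], [-0.89, 2.07], [0.3, 2.58], [-1.14, 4.28], [0, 2.63], [-3.12, 3.12]. Speed limits (rad/s): [2.57, 2.57, 3.01, 3.14, 3.14, 3.14].

INTERFACE

Orientations are given as a unit quaternion [w, x, y, z].
In Python, from rig import get_state, viewer, order gives the robot as it stands. The module is installed in compiled form; this text tells all that it offers.
- The arm moves only by the tool drive_tool, never from a script. Its argument "motion" is a list that holds one entry, the list of rows, each a list of 5 numbers: the shift along the tool's x, y, z as a fraction of full scale, then the turn about the tool's z as a fraction of full scale, then the closure, from 0 (fully open) to 1 (shut). A call has exactly 10 rows; each row is the pose to reach, as a shift and turn from the pose commanded when the call began, along the tool's axes at that moment; what a row does not reach only later rows make up. Full scale, the value 1, is 10 cm for a shift and pi/2 rad for a turn. A row lasts 1/10 s, in which the tool goes at most 50 mm and 8.59 degrees, less where a joint would pass 70% of its speed; a pose out of reach is approached as far as the arm can. A call with a number of a shift or a turn outside -1 to 1 is refused whole. A call with a gripper value outside its range is refused whole. The fingers move at their own pace and stop on an object; "force" is the grip in N (left out, the last holds). Time passes only in rows, so rows that repeat a pose let the fingers close, or fill a call up. It gives the time, the measured TCP pose, the force, the opening and the grip force at its end, in the units of the state.
- get_state(): the state, without advancing time (a new reading comes with each control period).
- viewer.grab_frame(name): name is "scene" or "side" or "wrist"; returns the picture (400x640x3 uint8, blue, green, red); there is no depth.
- viewer.get_calibration(name): a dict with "intrinsics" (3x3 intrinsics, pixels), "rvec" (rotation vector, rad) and "tvec" (3), from world to camera coordinates, as OpenCV has them. Camera axes: x right, y down, z forward; pixel columns grow to the right and rows downward; lengths in m; the calibration is good to about 2 mm. A picture is of the moment at which its call begins: read the wrist's pose just before it. get_calibration takes no time and is no camera call; for the wrist camera it gives the pose at the moment of the call.
- order.close_job(): hands the job in; it is judged then, once.
The state is a dict: "clock": time; "joint_positions": joint angles; "qvel": joint speeds; "joint_torque": joint torques, N m; "position": TCP position; "tool_rot": TCP orientation; "contact_force": force on the tool from outside, world axes, zero at the start; "wrist_torque": the same for the moment, N m; "grip_width": opening from 0.0 (shut) to 1.0 (fully open); "grasp_force": force on a finger pad.
Only numpy, scipy, OpenCV 4.12 (cv2) and the standard library are available. Lean on these libraries where they do the work, as an engineer would, in place of code of your own. Each camera call takes 0.05 s, during which the arm holds its last target. There are 200 camera calls.

TASK

Take the yellow-handled taper plug gauge out of the wooden rack, lower it gently (no dropping) into the steel sleeve on the roundness tester until its collar sits flat on the sleeve, and let go of it. Then push the spring-loaded dead-man lever down with the fingers until it is level, its pointer in the green band and never pressed into the red, and keep it there: the program finishes while still holding the lever in the green. Leave the other gauges and the things lying about where they are.

Things in the scene. Friction and masses are not known exactly. Their poses are not given: they have to be found in the camera images.
- taper_plug: The plug gauge with the YELLOW handle, about 0.25 kg, round about its z axis, upright in one of the three rack holes. Origin on its axis at the underside of its steel collar. Below it: steel taper, 36 mm long, 30 mm diameter at the collar, 22 mm at the tip. Above it: collar 44 mm diameter, 8 mm thick, then a handle of 24 mm diameter from 8 to 53 mm above the origin.
- rack: Fixed wooden rack block, 200 mm (its x) by 68 mm (its y) by 50 mm high; origin at the centre of its underside. Three vertical 37 mm holes in a row along its x at -60, 0, +60 mm, each with one plug gauge whose collar rests on the rack top; grip handles with the fingers closing along the rack's y.
- tester: Fixed roundness tester: navy and white base 70 mm high, x from -100 to +160 mm, y from -100 to +100 mm. On it a black round table with the steel sleeve upright at its centre. Origin on the work surface, straight below the sleeve. A column about 40 mm square, 210 mm high, stands at its x = +135 mm, with a small arm going on to x = +191 mm.
- sleeve_mouth (a point): Centre of the sleeve's upper rim, 145 mm above the table. Sleeve: 56 mm outer diameter, straight vertical bore of 33 mm diameter, 41 mm deep, open at the top. When seated the plug's origin coincides with this point (collar on the rim).
- lever_unit: Fixed dead-man lever unit, grey base plate 200 mm (its x) by 130 mm (its y) by 18 mm; origin at the centre of its underside. Hinge cheeks, 102 mm high, at its x = +60 mm; the lever reaches from there towards its -x. Scale post 16 mm square, 125 mm high, at x = -61, y = +52 mm: white, green band 73 to 87 mm above the table, red below 63 mm.
- lever_pivot (a point): Hinge axis of the lever, 80 mm above the table, at x = +55 mm of the lever unit; the axis lies along the unit's y.
- paddle (a point): Centre of the upper face of the black paddle (50 mm along the lever, 48 mm wide, 12 mm thick) at the lever's end, 120 mm from the pivot. At rest the lever slopes up and this point is 117 mm above the table; with the lever level it is 86 mm above the table and 120 mm from the pivot towards the unit's -x. The yellow pointer at its side runs along the scale post.
- lever (a joint): Angle of the lever in rad: 0 at rest (paddle end up by 0.26 rad), grows as the paddle is pushed down, 0.26 = level = middle of the green band, green from 0.20 to 0.32, red from 0.40, stop at 0.50. The spring always pushes it back up: about 3 N at the paddle at rest, 7 N when level, 11 N at the stop.
- blue_gauge: Bystander: plug gauge with a BLUE handle in the rack (same collar and handle sizes as the yellow one, straight 20 mm plug).
- green_gauge: Bystander: plug gauge with a GREEN handle in the rack (same collar and handle sizes, straight 26 mm plug).
- master_ring: Bystander: loose steel ring, 70 mm outside, 22 mm high; origin under its centre.
- v_block: Bystander: loose dark steel V-block, 70 x 50 x 44 mm; origin under its centre.
- cleaner_bottle: Bystander: loose white bottle with red cap, 56 mm diameter, 150 mm high; origin under its centre.
- caliper: Bystander: loose caliper lying flat, 200 mm long, 10 mm high; origin under its middle.
- mug: Bystander: loose white mug, 80 mm diameter, 90 mm high; origin under its centre.

How it is judged:
By the outcome, as a careful person would: the job done as asked, in the order asked, and still so for the second after the job is handed in, while the arm keeps its last pose, push and grip.
It also fails if it takes over 54 s, if anything falls off the work surface, if the arm or the gripper's body presses on something with over 40 N, if the wrist force passes 120 N, or if a joint passes its speed limit or range.

## Working session

There is one attempt and no reset: what is moved stays moved. The work goes in short steps, Python scripts to look and compute and a tool call to move; the robot and the scene stay as the last step left them, time stands still between calls to the robot, and variables do not carry over. Pictures are saved under pics/ and viewed, at most 13 in all, crops included, and the job is handed in when it is done.

Besides the shell and the picture viewer there is one more tool, called after "Request:" as a command line: name --argument value ..., lists and objects as JSON in quotes. drive_tool: Moves the arm, as the interface text tells. Its arguments: {"type":"object","properties":{"motion":{"type":"array"},"force":{"type":"number"}},"required":["motion"]}

```bash
mkdir -p pics
cat > h.py <<'E'
import numpy as np, cv2
from rig import get_state, viewer, order
def cal(n):
    c=viewer.get_calibration(n); K=np.array(c["intrinsics"],float); R=cv2.Rodrigues(np.array(c["rvec"],float))[0]
    return K,R,np.array(c["tvec"],float).ravel()
def ray(c,u,v):
    K,R,t=c; d=R.T@np.linalg.solve(K,[u,v,1.]); return -R.T@t,d
def onz(c,u,v,z):
    o,d=ray(c,u,v); return o+d*(z-o[2])/d[2]
def proj(c,p):
    K,R,t=c; q=K@(R@np.array(p)+t); return q[:2]/q[2]
def two(r1,r2):
    (a,d),(b,e)=r1,r2; s=np.linalg.lstsq(np.c_[d,-e],b-a,rcond=None)[0]
    p,q=a+s[0]*d,b+s[1]*e; return (p+q)/2,np.linalg.norm(p-q)
E
python3 - <<'E'
from h import *
s=get_state(); print(s)
for n in("scene","side","wrist"):
    c=cal(n); cv2.imwrite(f"pics/{n}0.png",viewer.grab_frame(n)); print(n,-c[1].T@c[2],c[1][2],c[0][0])
E
```

```text
{'clock': 0.0, 'joint_positions': array([ 1.11069819e+00,  1.81514344e-01,  1.60801932e+00,  2.80735126e-05,
        1.35381119e+00, -2.06290086e-01]), 'qvel': array([ 1.32619651e-03, -4.27127430e-04,  8.24011829e-04, -7.94166547e-04,
       -2.04341714e-04, -2.65465751e-05]), 'joint_torque': array([-2.83019566e-03, -4.33855176e+01, -3.41847110e+01,  6.99532055e-02,
        3.83046549e-02, -1.07610301e-04]), 'position': array([0.14409959, 0.55608787, 0.23781969]), 'tool_rot': array([-2.99492663e-04,  1.26566638e-01,  9.91957720e-01, -8.23438438e-04]), 'contact_force': array([0.68237833, 0.3211963 , 0.08061621]), 'wrist_torque': array([ 0.01992245,  0.05302711, -0.00616775]), 'grasp_force': 0.0, 'grip_width': 1.000367868041386}
scene [ 1.02798753 -0.52060291  0.99972484] [-0.3897785   0.45493434 -0.80069187] [362.14782873   0.         318.95439256]
side [0.29348978 0.91327285 0.63004001] [ 0.27891583 -0.83535555 -0.47369513] [371.84664986   0.         319.31834747]
wrist [0.08213157 0.57291958 0.3846321 ] [ 0.24622664 -0.06420769 -0.96708315] [306.26329074   0.         321.80829961]
```

View pics/scene0.png

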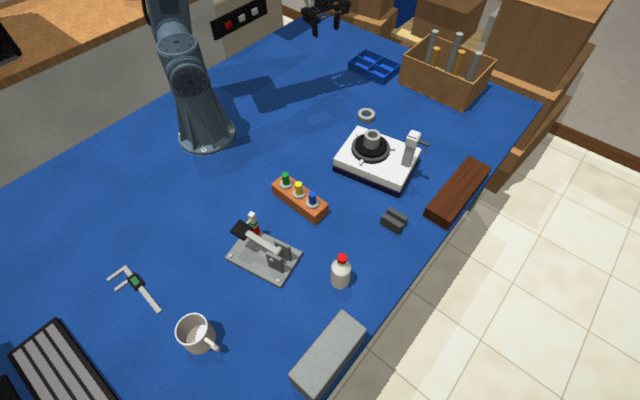

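View pics/side0.png

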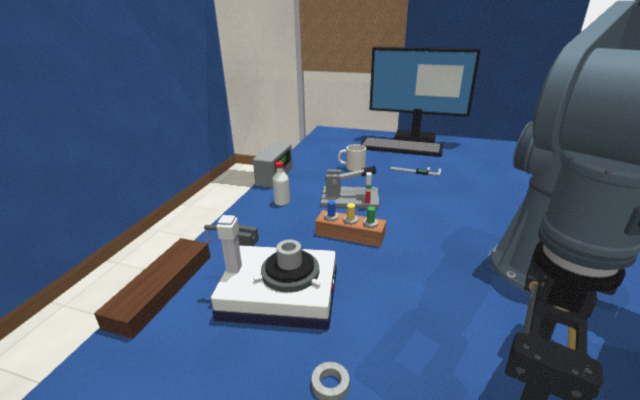

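View pics/wrist0.png

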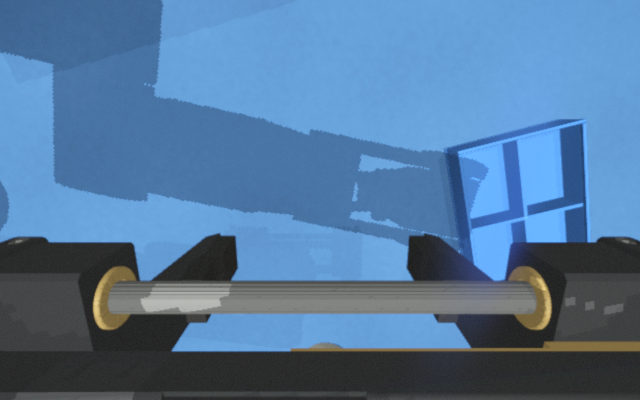

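The scene view shows the gauges at about (285,179) green, (298,188) yellow and (312,200) blue, the sleeve at (373,137) and the paddle at (240,230). In the side view yellow is at (351,212), the sleeve mouth at (289,247) and the paddle at (362,172). The wrist view shows only the tray and the fingers.

Run:
```python
from h import *
out=[]
I={n:cv2.imread(f"pics/{n}0.png") for n in("scene","side")}
C={n:cal(n) for n in I}
roi={"scene":(265,165,335,225),"side":(310,195,395,245)}
hues={"yellow":(20,35),"blue":(105,125),"green":(45,80)}
pts={}
for n,(x0,y0,x1,y1) in roi.items():
    h=cv2.cvtColor(I[n],cv2.COLOR_BGR2HSV)
    for k,(a,b) in hues.items():
        m=cv2.inRange(h,(a,150,60),(b,255,255)); w=np.zeros_like(m); w[y0:y1,x0:x1]=m[y0:y1,x0:x1]
        nn,l,st,ce=cv2.connectedComponentsWithStats(w)
        o=[(st[i].tolist(),ce[i].round(1).tolist()) for i in range(1,nn) if st[i][4]>15]; 
        print(n,k,o,[onz(C[n],*c,.08)[:2].round(4).tolist() for _,c in o])
for n,(x0,y0,x1,y1) in [("scene",(345,115,405,165)),("side",(255,230,330,295)),("scene",(220,200,310,290)),("side",(310,155,390,215))]:
    out.append(cv2.resize(I[n][y0:y1,x0:x1],(400,300),interpolation=cv2.INTER_CUBIC))
cv2.imwrite("pics/crop1.png",np.vstack([np.hstack(out[:2]),np.hstack(out[2:])]))
```

```text
scene yellow [([295, 182, 7, 13, 76], [298.2, 187.4])] [[0.5014, -0.0092]]
scene blue [([265, 165, 70, 60, 2664], [299.6, 192.7])] [[0.5195, -0.0224]]
scene green [([282, 172, 7, 13, 65], [285.1, 177.6])] [[0.4404, -0.0066]]
side yellow [([348, 206, 6, 13, 71], [350.4, 212.1])] [[0.5064, -0.0103]]
side blue [([310, 195, 46, 50, 666], [321.9, 220.9]), ([375, 195, 20, 50, 625], [387.6, 216.7]), ([356, 209, 11, 7, 57], [361.1, 211.8])] [[0.5718, 0.0603], [0.3982, -0.0146], [0.4767, -0.0208]]
side green [] []
```

View pics/crop1.png

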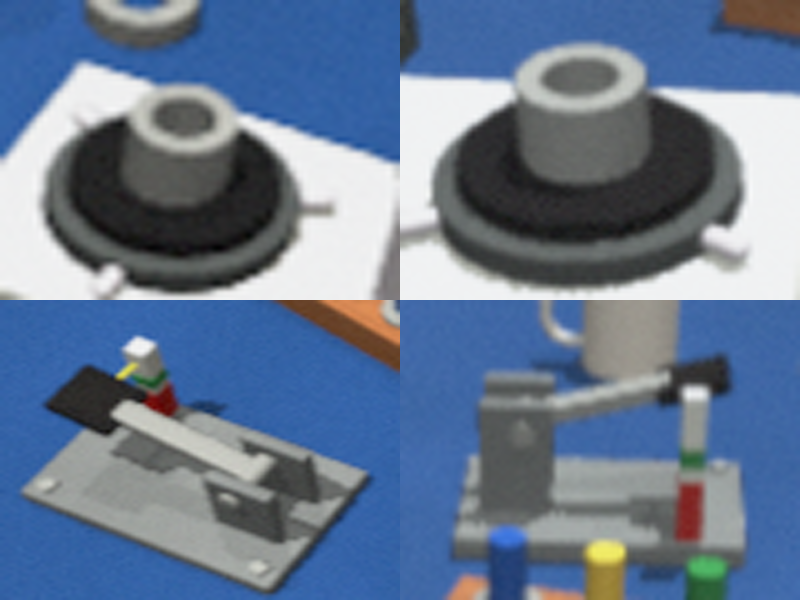

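The crops show the sleeve rim centre at about (372.6,134.7) in the scene view and (288.9,246.9) in the side view. The paddle centre is near scene (242,230), and the lever unit's plate corners are clear.

Run:
```python
from h import *
C={n:cal(n) for n in("scene","side")}
def t(n,a,b,z):
    p,e=two(ray(C["scene"],*a),ray(C["side"],*b)); print(n,p.round(4),"gap",e.round(4),"scene@z",onz(C["scene"],*a,z)[:2].round(4),"side@z",onz(C["side"],*b,z)[:2].round(4))
t("sleeve",(372.6,134.7),(288.9,246.9),.145)
t("yellow",(298.2,187.4),(350.4,212.1),.08)
t("paddle",(242.3,230),(370.3,171),.117)
for q in[(225,257),(280.75,287),(302.8,253.4)]: print(onz(C["scene"],*q,.018).round(4))
for q in[(362+1.5,172)]: pass
# table around: post top scene
print("post",onz(C["scene"],220+141/4.444,200+47/3.333,.125).round(4))
# tester base white corners and rack check
```

```text
sleeve [0.5769 0.2868 0.1442] gap 0.0005 scene@z [0.5776 0.2861] side@z [0.5761 0.2877]
yellow [ 0.5043 -0.0096  0.0814] gap 0.004 scene@z [ 0.5014 -0.0092] side@z [ 0.5064 -0.0103]
paddle [ 0.4981 -0.2465  0.1106] gap 0.0064 scene@z [ 0.5054 -0.2479] side@z [ 0.4933 -0.2361]
[ 0.4779 -0.316   0.018 ]
[ 0.6729 -0.276   0.018 ]
[ 0.6491 -0.155   0.018 ]
post [ 0.4906 -0.1956  0.125 ]
```

Request:
drive_tool --motion '[[[-0.1,-0.09,0,-0.013,0],[-0.2,-0.19,0,-0.027,0],[-0.3,-0.28,0,-0.04,0],[-0.4,-0.37,0,-0.054,0],[-0.5,-0.46,0,-0.067,0],[-0.6,-0.56,0,-0.08,0],[-0.7,-0.65,0,-0.094,0],[-0.8,-0.74,0,-0.107,0],[-0.9,-0.84,0,-0.12,0],[-1,-0.93,0,-0.134,0]]]'

```text
clock: 1.15
position: [0.2179, 0.4408, 0.2384]
tool_rot: [-0.0, 0.021, 1.0, -0.0]
contact_force: [0.1, 0.2, 0.5]
grip_width: 0.995
grasp_force: 0.0
```

Request:
drive_tool --motion '[[[-0.07,-0.1,0,0,0],[-0.14,-0.2,0,0,0],[-0.21,-0.3,0,0,0],[-0.28,-0.4,0,0,0],[-0.35,-0.5,0,0,0],[-0.42,-0.6,0,0,0],[-0.49,-0.7,0,0,0],[-0.56,-0.8,0,0,0],[-0.63,-0.9,0,0,0],[-0.7,-1,0,0,0]]]'

```text
clock: 2.15
position: [0.284, 0.3377, 0.2387]
tool_rot: [0.0, 0.022, 1.0, 0.0]
contact_force: [-0.2, -0.2, 0.7]
grip_width: 0.997
grasp_force: 0.0
```

Request:
drive_tool --motion '[[[-0.07,-0.1,0,0,0],[-0.14,-0.2,0,0,0],[-0.21,-0.3,0,0,0],[-0.28,-0.4,0,0,0],[-0.35,-0.5,0,0,0],[-0.42,-0.6,0,0,0],[-0.49,-0.7,0,0,0],[-0.56,-0.8,0,0,0],[-0.63,-0.9,0,0,0],[-0.7,-1,0,0,0]]]'

```text
clock: 3.15
position: [0.3496, 0.2347, 0.2387]
tool_rot: [0.0, 0.022, 1.0, -0.0]
contact_force: [-0.1, 0.2, 0.9]
grip_width: 0.997
grasp_force: 0.0
```

Request:
drive_tool --motion '[[[-0.07,-0.1,0,0,0],[-0.14,-0.2,0,0,0],[-0.21,-0.3,0,0,0],[-0.28,-0.4,0,0,0],[-0.35,-0.5,0,0,0],[-0.42,-0.6,0,0,0],[-0.49,-0.7,0,0,0],[-0.56,-0.8,0,0,0],[-0.63,-0.9,0,0,0],[-0.7,-1,0,0,0]]]'

```text
clock: 4.15
position: [0.4151, 0.1318, 0.2387]
tool_rot: [-0.0, 0.022, 1.0, 0.0]
contact_force: [-0.6, -0.2, 0.1]
grip_width: 1.0
grasp_force: 0.0
```

Request:
drive_tool --motion '[[[-0.05,-0.1,0,0,0],[-0.1,-0.2,0,0,0],[-0.15,-0.3,0,0,0],[-0.2,-0.4,0,0,0],[-0.25,-0.5,0,0,0],[-0.3,-0.6,0,0,0],[-0.35,-0.7,0,0,0],[-0.4,-0.8,0,0,0],[-0.45,-0.9,0,0,0],[-0.5,-1,0,0,0]]]'

```text
clock: 5.15
position: [0.4606, 0.0297, 0.2387]
tool_rot: [0.0, 0.022, 1.0, -0.0]
contact_force: [0.3, -0.1, 0.1]
grip_width: 1.003
grasp_force: 0.0
```

Run:
```python
from h import *
c=cal("wrist"); im=viewer.grab_frame("wrist"); cv2.imwrite("pics/w1.png",im)
h=cv2.cvtColor(im,cv2.COLOR_BGR2HSV)
for k,(a,b) in {"yellow":(20,35),"green":(45,80)}.items():
    m=cv2.inRange(h,(a,140,60),(b,255,255)); nn,l,st,ce=cv2.connectedComponentsWithStats(m)
    print(k,[(st[i].tolist(),ce[i].round(1).tolist(),onz(c,*ce[i],.08)[:2].round(4).tolist(),onz(c,*ce[i],.103)[:2].round(4).tolist()) for i in range(1,nn) if st[i][4]>100])
print(proj(c,[.5043,-.0096,.103]))
```

```text
yellow [([275, 215, 22, 22, 240], [287.5, 223.1], [0.4987, -0.0074], [0.491, -0.0043])]
green []
[283.14796066 236.19855416]
```

View pics/w1.png

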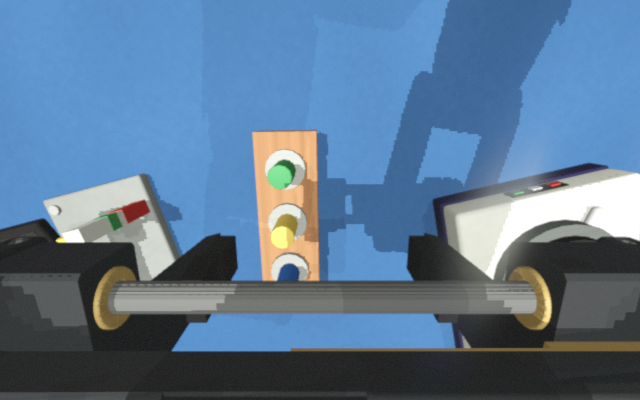

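The wrist view shows the yellow cap at (283,237), its collar at (286,222), the green cap at (281,175) and the rack edges (253,131)-(262,282) and (317,131)-(323,282). My triangulated yellow top projects to (283,236), so it agrees. Next is the rack yaw.

Run:
```python
from h import *
c=cal("wrist"); s=get_state()
P=lambda u,v,z: onz(c,u,v,z)[:2]
for a,b,z in[((253,131),(262,282),.05),((317,131),(323,282),.05),((281,175),(283.5,237),.103),((285,170),(286.5,222),.058)]:
    p,q=P(*a,z),P(*b,z); print(p.round(4),q.round(4),np.degrees(np.arctan2(*(q-p)[::-1])))
w,x,y,z=s["tool_rot"]; xt=np.array([1-2*(y*y+z*z),2*(x*y+w*z)]); yt=np.array([2*(x*y-w*z),1-2*(x*x+z*z)])
for t in ([.5035,-.0097],):
    d=np.array(t)-s["position"][:2]; print("dx,dy",d@xt,d@yt)
```

```text
[ 0.4044 -0.0421] [ 0.5835 -0.0492] -2.271527884345295
[0.4074 0.0261] [0.5867 0.025 ] -0.3808327895383691
[ 0.4443 -0.0084] [ 0.5059 -0.0107] -2.1510303737888132
[ 0.4465 -0.0101] [ 0.5054 -0.0128] -2.603276410782142
dx,dy -0.0438687686408948 -0.036304090371398964
```

Request:
drive_tool --motion '[[[-0.1,-0.08,0,0,0],[-0.2,-0.16,0,0,0],[-0.3,-0.24,0,0,0],[-0.4,-0.32,0.1,0,0],[-0.45,-0.37,0.2,0,0],[-0.45,-0.37,0.35,0,0],[-0.45,-0.37,0.5,0,0],[-0.45,-0.37,0.65,0,0],[-0.45,-0.37,0.8,0,0],[-0.45,-0.37,0.9,0,0]]]'

```text
clock: 6.2
position: [0.503, -0.0082, 0.1471]
tool_rot: [-0.001, 0.022, 1.0, 0.0]
contact_force: [-0.6, -0.7, -0.1]
grip_width: 1.002
grasp_force: 0.0
```

Request:
drive_tool --motion '[[[0,0,0.15,0,0],[0,0,0.3,0,0],[0,0,0.45,0,0],[0,0,0.6,0,0],[0,0,0.7,0,0],[0,0,0.79,0,0],[0,0,0.79,0,0],[0,0,0.79,0,0.35],[0,0,0.79,0,0.5],[0,0,0.79,0,0.6]]]' --force 20

```text
clock: 7.2
position: [0.5041, -0.0085, 0.0704]
tool_rot: [0.001, 0.022, 1.0, -0.0]
contact_force: [-0.5, 0.4, -0.6]
grip_width: 0.752
grasp_force: 0.0
```

Request:
drive_tool --motion '[[[0,-0.01,0,0,0.6],[0,-0.01,0,0,0.65],[0,-0.01,0,0,0.7],[0,-0.01,0,0,0.75],[0,-0.01,0,0,0.8],[0,-0.01,0,0,0.85],[0,-0.01,0,0,0.9],[0,-0.01,0,0,0.9],[0,-0.01,0,0,0.9],[0,-0.01,0,0,0.9]]]' --force 25

```text
clock: 8.2
position: [0.5036, -0.0094, 0.0697]
tool_rot: [0.0, 0.022, 1.0, -0.0]
contact_force: [-0.9, -2.3, 0.5]
grip_width: 0.265
grasp_force: 25.0
```

Request:
drive_tool --motion '[[[0,0,-0.05,0,0.9],[0,0,-0.12,0,0.9],[0,0,-0.22,0,0.9],[0,0,-0.34,0,0.9],[0,0,-0.46,0,0.9],[0,0,-0.58,0,0.9],[0,0,-0.7,0,0.9],[0,0,-0.82,0,0.9],[0,0,-0.92,0,0.9],[0,0,-1,0,0.9]]]'

```text
clock: 9.2
position: [0.5038, -0.0094, 0.1708]
tool_rot: [0.0, 0.022, 1.0, -0.0]
contact_force: [-1.0, -0.0, -2.9]
grip_width: 0.26
grasp_force: 25.0
```

Request:
drive_tool --motion '[[[0,0.05,-0.12,0,0.9],[0,0.12,-0.24,0,0.9],[-0.05,0.22,-0.36,0,0.9],[-0.1,0.34,-0.48,0,0.9],[-0.16,0.46,-0.58,0,0.9],[-0.22,0.58,-0.66,0,0.9],[-0.28,0.7,-0.7,0,0.9],[-0.32,0.81,-0.7,0,0.9],[-0.36,0.91,-0.7,0,0.9],[-0.4,1,-0.7,0,0.9]]]'

```text
clock: 10.2
position: [0.5477, 0.0898, 0.2389]
tool_rot: [-0.001, 0.021, 1.0, 0.0]
contact_force: [-0.3, -0.1, -2.4]
grip_width: 0.263
grasp_force: 25.0
```

Request:
drive_tool --motion '[[[-0.02,0.1,0,0,0.9],[-0.04,0.2,0,0,0.9],[-0.06,0.3,0,0,0.9],[-0.08,0.4,0,0,0.9],[-0.1,0.5,0,0,0.9],[-0.12,0.6,0,0,0.9],[-0.14,0.7,0,0,0.9],[-0.16,0.8,0,0,0.9],[-0.18,0.9,0,0,0.9],[-0.2,1,0,0,0.9]]]'

```text
clock: 11.2
position: [0.5723, 0.1887, 0.2397]
tool_rot: [-0.0, 0.022, 1.0, -0.0]
contact_force: [-0.0, 0.0, -2.3]
grip_width: 0.263
grasp_force: 25.0
```

Request:
drive_tool --motion '[[[0,0.12,0,0,0.9],[0,0.24,0,0,0.9],[0,0.36,0,0,0.9],[0,0.48,0,0,0.9],[0,0.6,0,0,0.9],[0,0.72,0,0,0.9],[0,0.83,0,0,0.9],[0,0.93,0,0,0.9],[0,0.99,0,0,0.9],[0,0.99,0,0,0.9]]]'

```text
clock: 12.2
position: [0.5763, 0.2876, 0.2396]
tool_rot: [-0.0, 0.021, 1.0, 0.0]
contact_force: [-0.8, 0.1, -2.6]
grip_width: 0.26
grasp_force: 25.0
```

Run:
```python
from h import *
s=get_state(); print(s["position"],s["grasp_force"],s["contact_force"])
p=s["position"]; o=[]
for n in("scene","side","wrist"):
    c=cal(n); im=viewer.grab_frame(n); cv2.imwrite(f"pics/{n}2.png",im)
    a=proj(c,p-[0,0,.02]); b=proj(c,[.577,.287,.145]); print(n,a,b)
    if n!="wrist":
        m=((a+b)/2).astype(int); x0,y0=m-[40,30]; print(x0,y0)
        o.append(cv2.resize(im[y0:y0+60,x0:x0+80],(400,300),interpolation=cv2.INTER_CUBIC))
    else: o.append(cv2.resize(im,(400,250)))
cv2.imwrite("pics/crop2.png",np.vstack([np.hstack(o[:2]),np.hstack([o[2],o[2]*0])]))
```

```text
[0.57632797 0.28762947 0.23962215] 24.99969145283103 [-0.80028319  0.10262873 -2.59656266]
scene [375.24163176 117.18638844] [372.62291879 134.48158696]
333 95
side [286.89661825 218.25217678] [288.66481046 246.65635533]
247 202
wrist [322.71450155 235.23635652] [321.65304819 203.03820191]
```

View pics/crop2.png

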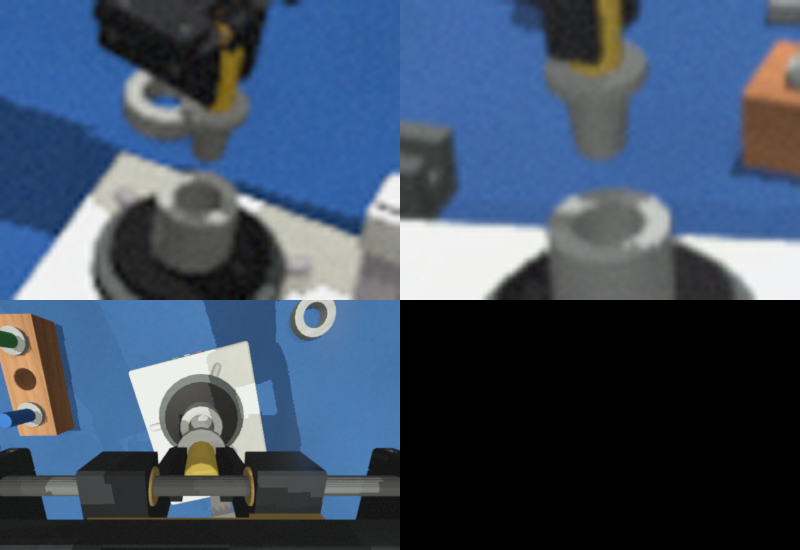

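Both views show the plug straight above the sleeve: the tip is at side px (287,232), the mouth at (288.8,246), and the predictions match to within a pixel. I'll lower it partway and watch the forces.

Request:
drive_tool --motion '[[[-0.005,-0.005,0.06,0,0.9],[-0.01,-0.01,0.12,0,0.9],[-0.01,-0.01,0.18,0,0.9],[-0.01,-0.01,0.24,0,0.9],[-0.01,-0.01,0.3,0,0.9],[-0.01,-0.01,0.36,0,0.9],[-0.01,-0.01,0.42,0,0.9],[-0.01,-0.01,0.48,0,0.9],[-0.01,-0.01,0.54,0,0.9],[-0.01,-0.01,0.57,0,0.9]]]'

```text
clock: 13.35
position: [0.5771, 0.2857, 0.1818]
tool_rot: [-0.0, 0.022, 1.0, -0.0]
contact_force: [-0.6, 0.8, -3.0]
grip_width: 0.265
grasp_force: 25.0
```

Run:
```python
from h import *
s=get_state(); print(s["position"],s["grasp_force"],s["contact_force"])
p=s["position"]; o=[]
for n in("scene","side","wrist"):
    c=cal(n); im=viewer.grab_frame(n)
    a=proj(c,p-[0,0,.02]); b=proj(c,[.577,.287,.145]); print(n,a,b)
    m=((a+b)/2).astype(int); w=30 if n!="wrist" else 60; x0,y0=m-[w,w*3//4]; print(x0,y0)
    o.append(cv2.resize(im[y0:y0+w*3//2,x0:x0+2*w],(400,300),interpolation=cv2.INTER_CUBIC))
cv2.imwrite("pics/crop3.png",np.vstack([np.hstack(o[:2]),np.hstack([o[2],o[2]*0])]))
```

```text
[0.57707729 0.28566768 0.1818161 ] 24.99961255118251 [-0.55935611  0.81414743 -3.02727402]
scene [372.99180314 130.9935069 ] [372.62291879 134.48158696]
342 110
side [288.43517373 240.09280865] [288.66481046 246.65635533]
258 221
wrist [321.06058617 235.38579234] [323.20095194 225.61711776]
262 185
```

View pics/crop3.png

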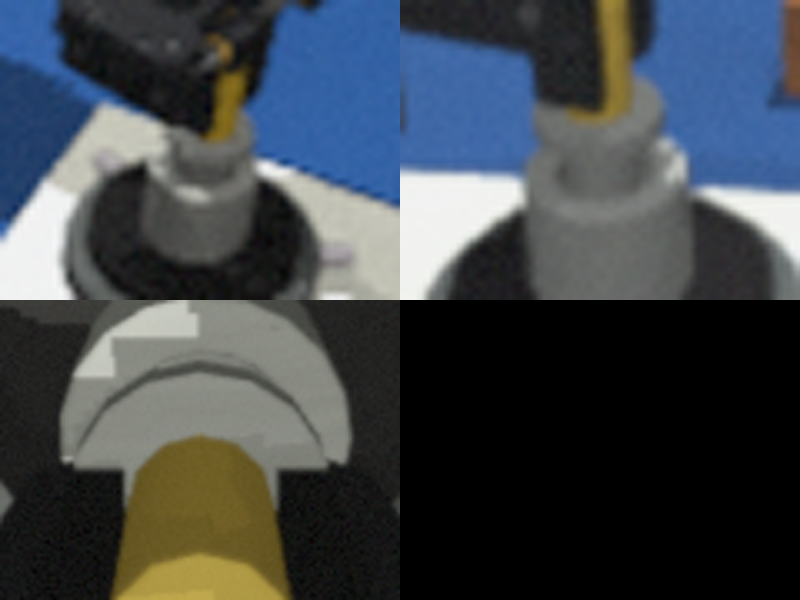

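Run:
```python
from h import *
c=cal("wrist"); im=viewer.grab_frame("wrist"); cv2.imwrite("pics/w3.png",im)
g=cv2.cvtColor(im,cv2.COLOR_BGR2GRAY).astype(int)
print("col322 from 160:",[(int(i),int(v)) for i,v in zip(range(165,236),g[165:236,319:326].mean(1))])
print("row 226 x",g[226,270:375].tolist())
print("collar -x edge",[onz(c,322,v,.170)[:2].round(4).tolist() for v in(204,207)],"sleeve -x edge",[onz(c,322,v,.145)[:2].round(4).tolist() for v in (180,184,188)])
o=cv2.resize(im[160:250,262:382],(800,600),interpolation=cv2.INTER_CUBIC); cv2.imwrite("pics/crop4.png",o)
```

```text
col322 from 160: [(165, 63), (166, 62), (167, 62), (168, 61), (169, 61), (170, 63), (171, 68), (172, 80), (173, 84), (174, 83), (175, 83), (176, 82), (177, 81), (178, 81), (179, 79), (180, 77), (181, 75), (182, 79), (183, 108), (184, 134), (185, 142), (186, 157), (187, 159), (188, 160), (189, 160), (190, 160), (191, 160), (192, 160), (193, 159), (194, 156), (195, 143), (196, 137), (197, 137), (198, 135), (199, 128), (200, 122), (201, 125), (202, 124), (203, 102), (204, 81), (205, 76), (206, 89), (207, 127), (208, 138), (209, 141), (210, 141), (211, 141), (212, 139), (213, 137), (214, 138), (215, 138), (216, 137), (217, 136), (218, 136), (219, 136), (220, 138), (221, 138), (222, 138), (223, 138), (224, 137), (225, 124), (226, 102), (227, 94), (228, 93), (229, 92), (230, 93), (231, 93), (232, 93), (233, 91), (234, 92), (235, 93)]
row 226 x [29, 33, 34, 26, 29, 28, 26, 28, 29, 40, 92, 119, 130, 133, 127, 120, 104, 92, 118, 134, 136, 136, 136, 136, 137, 136, 138, 137, 139, 136, 137, 136, 138, 137, 139, 137, 138, 138, 137, 138, 138, 138, 139, 137, 137, 135, 127, 120, 111, 103, 101, 98, 96, 101, 108, 113, 115, 119, 118, 123, 127, 127, 129, 129, 133, 140, 138, 139, 138, 137, 139, 140, 140, 139, 141, 140, 140, 138, 139, 138, 141, 139, 137, 139, 136, 131, 103, 93, 123, 134, 134, 136, 137, 136, 135, 133, 108, 66, 36, 34, 31, 34, 33, 32, 34]
collar -x edge [[0.5564, 0.2872], [0.5581, 0.2871]] sleeve -x edge [[0.548, 0.2876], [0.5505, 0.2875], [0.553, 0.2874]]
```

View pics/crop4.png

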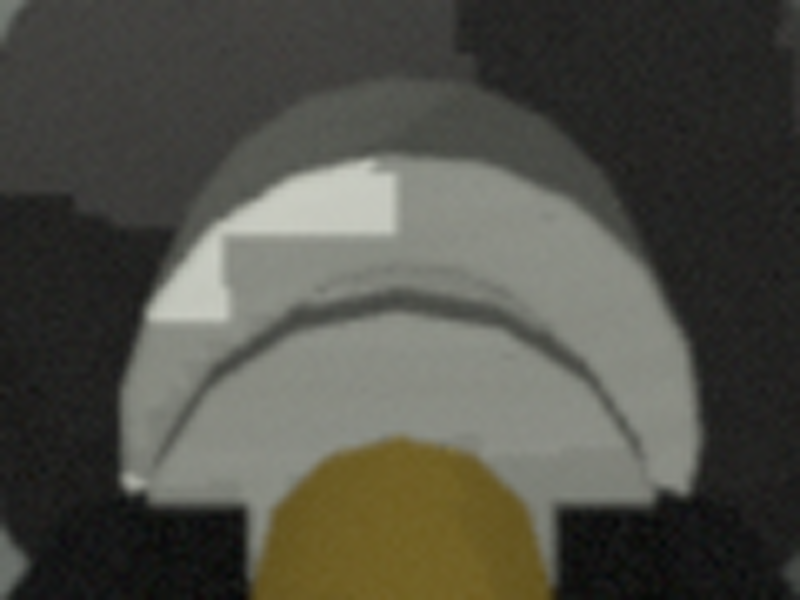

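The wrist crop puts the plug about 2 mm too far in +x: collar edge at row 206 and sleeve edge at row 183.5, giving centres of .580 and .578. Sideways it lies within 1 mm. I'll correct that while lowering.

Request:
drive_tool --motion '[[[0.012,0.002,0,0,0.9],[0.022,0.004,0,0,0.9],[0.022,0.004,0.02,0,0.9],[0.022,0.004,0.04,0,0.9],[0.022,0.004,0.06,0,0.9],[0.022,0.004,0.08,0,0.9],[0.022,0.004,0.1,0,0.9],[0.022,0.004,0.12,0,0.9],[0.022,0.004,0.13,0,0.9],[0.022,0.004,0.13,0,0.9]]]'

```text
clock: 14.55
position: [0.5751, 0.2862, 0.1694]
tool_rot: [-0.0, 0.022, 1.0, -0.0]
contact_force: [0.7, -0.1, -2.6]
grip_width: 0.262
grasp_force: 25.0
```

Request:
drive_tool --motion '[[[0,0,0.007,0,0.9],[0,0,0.014,0,0.9],[0,0,0.021,0,0.9],[0,0,0.028,0,0.9],[0,0,0.034,0,0.9],[0,0,0.038,0,0.9],[0,0,0.042,0,0.9],[0,0,0.045,0,0.9],[0,0,0.048,0,0.9],[0,0,0.048,0,0.9]]]'

```text
clock: 15.55
position: [0.5752, 0.2862, 0.1649]
tool_rot: [-0.0, 0.022, 1.0, -0.0]
contact_force: [0.2, 0.1, -2.3]
grip_width: 0.264
grasp_force: 25.0
```

Request:
drive_tool --motion '[[[0,0,0.003,0,0.9],[0,0,0.006,0,0.9],[0,0,0.009,0,0.9],[0,0,0.012,0,0.9],[0,0,0.014,0,0.9],[0,0,0.016,0,0.9],[0,0,0.018,0,0.9],[0,0,0.02,0,0.9],[0,0,0.02,0,0.9],[0,0,0.02,0,0.9]]]'

```text
clock: 16.55
position: [0.5754, 0.2863, 0.1647]
tool_rot: [0.0, 0.022, 1.0, -0.0]
contact_force: [-5.9, -2.4, 9.3]
grip_width: 0.264
grasp_force: 25.0
```

Contact is at z 0.1647, exactly the seated height. I'll ease off and open.

Request:
drive_tool --motion '[[[0,0,-0.005,0,0.9],[0,0,-0.012,0,0.9],[0,0,-0.012,0,0.7],[0,0,-0.012,0,0.6],[0,0,-0.012,0,0.5],[0,0,-0.012,0,0.4],[0,0,-0.012,0,0.2],[0,0,-0.012,0,0],[0,0,-0.012,0,0],[0,0,-0.012,0,0]]]' --force 10

```text
clock: 17.55
position: [0.5752, 0.2862, 0.1641]
tool_rot: [0.0, 0.022, 1.0, -0.0]
contact_force: [-1.0, 1.3, 0.3]
grip_width: 0.912
grasp_force: 0.0
```

Request:
drive_tool --motion '[[[0,0,-0.05,0,0],[0,0,-0.12,0,0],[0,0,-0.22,0,0],[0,0,-0.34,0,0],[0,0,-0.46,0,0],[0,0,-0.58,0,0],[0,0,-0.7,0,0],[0,0,-0.8,0,0],[0,0,-0.85,0,0],[0,0,-0.85,0,0]]]'

```text
clock: 18.55
position: [0.5756, 0.2864, 0.2502]
tool_rot: [0.001, 0.022, 1.0, 0.0]
contact_force: [-0.7, 0.7, 0.0]
grip_width: 0.998
grasp_force: 0.0
```

Run:
```python
from h import *
s=get_state(); print(s["position"],s["grip_width"],s["contact_force"])
o=[]
for n in("scene","side","wrist"):
    c=cal(n); im=viewer.grab_frame(n)
    b=proj(c,[.577,.287,.145]); w=30 if n!="wrist" else 60; x0,y0=(b-[w,w*3//4]).astype(int)
    o.append(cv2.resize(im[y0:y0+w*3//2,x0:x0+2*w],(400,300),interpolation=cv2.INTER_CUBIC))
cv2.imwrite("pics/crop5.png",np.vstack([np.hstack(o[:2]),np.hstack([o[2],o[2]*0])]))
```

```text
[0.57560992 0.28639722 0.25016869] 0.9982879858000007 [-0.68453852  0.69636108  0.00732462]
```

View pics/crop5.png

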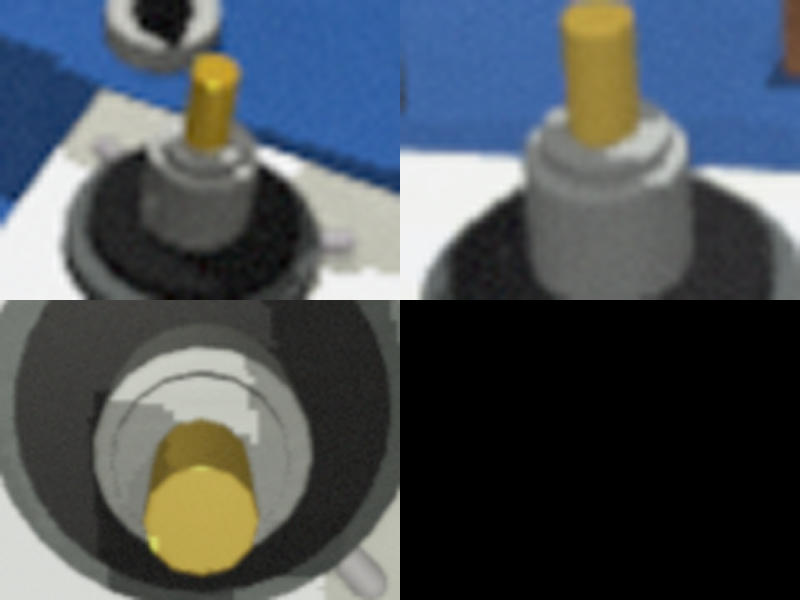

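The plug stands upright, its collar on the sleeve rim, and the fingers are free. Next I'll go to the lever with the fingers shut.

Request:
drive_tool --motion '[[[0.01,-0.1,0,0,0],[0.02,-0.2,0,0,0],[0.03,-0.3,0,0,0.2],[0.04,-0.4,0,0,0.4],[0.05,-0.5,0,0,0.6],[0.06,-0.6,0,0,0.8],[0.07,-0.7,0,0,1],[0.08,-0.8,0,0,1],[0.09,-0.9,0,0,1],[0.1,-1,0,0,1]]]'

```text
clock: 19.7
position: [0.5608, 0.1859, 0.2491]
tool_rot: [0.0, 0.022, 1.0, 0.0]
contact_force: [-0.2, -0.1, 0.2]
grip_width: 0.292
grasp_force: 0.0
```

Request:
drive_tool --motion '[[[0.01,-0.1,0,0,1],[0.02,-0.2,0,0,1],[0.03,-0.3,0,0,1],[0.04,-0.4,0,0,1],[0.05,-0.5,0,0,1],[0.06,-0.6,0,0,1],[0.07,-0.7,0,0,1],[0.08,-0.8,0,0,1],[0.09,-0.9,0,0,1],[0.1,-1,0,0,1]]]'

```text
clock: 20.7
position: [0.5464, 0.0865, 0.2491]
tool_rot: [0.0, 0.022, 1.0, -0.0]
contact_force: [-0.3, -0.3, -0.3]
grip_width: 0.005
grasp_force: 0.0
```

Request:
drive_tool --motion '[[[0.01,-0.1,0,0,1],[0.02,-0.2,0,0,1],[0.03,-0.3,0,0,1],[0.04,-0.4,0,0,1],[0.05,-0.5,0,0,1],[0.06,-0.6,0,0,1],[0.07,-0.7,0,0,1],[0.08,-0.8,0,0,1],[0.09,-0.9,0,0,1],[0.1,-1,0,0,1]]]'

```text
clock: 21.7
position: [0.5321, -0.013, 0.2491]
tool_rot: [0.0, 0.022, 1.0, -0.0]
contact_force: [-0.2, 0.7, 0.1]
grip_width: 0.004
grasp_force: 0.0
```

Request:
drive_tool --motion '[[[0.01,-0.1,0,0,1],[0.02,-0.2,0,0,1],[0.03,-0.3,0,0,1],[0.04,-0.4,0,0,1],[0.05,-0.5,0,0,1],[0.06,-0.6,0,0,1],[0.07,-0.7,0,0,1],[0.08,-0.8,0,0,1],[0.09,-0.9,0,0,1],[0.1,-1,0,0,1]]]'

```text
clock: 22.7
position: [0.5178, -0.1125, 0.2491]
tool_rot: [-0.0, 0.022, 1.0, 0.0]
contact_force: [0.9, -0.3, 0.6]
grip_width: 0.01
grasp_force: 0.0
```

Request:
drive_tool --motion '[[[0.01,-0.1,0,0,1],[0.02,-0.2,0,0,1],[0.03,-0.3,0,0,1],[0.04,-0.4,0,0,1],[0.05,-0.5,0,0,1],[0.06,-0.6,0,0,1],[0.07,-0.7,0,0,1],[0.08,-0.8,0,0,1],[0.09,-0.9,0,0,1],[0.1,-1,0,0,1]]]'

```text
clock: 23.7
position: [0.5035, -0.212, 0.2491]
tool_rot: [-0.0, 0.022, 1.0, -0.0]
contact_force: [0.6, -0.0, 0.2]
grip_width: 0.006
grasp_force: 0.0
```

Run:
```python
from h import *
s=get_state(); print(s["clock"],s["position"],s["grip_width"],s["contact_force"])
c=cal("wrist"); im=viewer.grab_frame("wrist"); cv2.imwrite("pics/w6.png",im)
print(proj(c,[.502,-.248,.117]), proj(c,[.493,-.197,.125]))
```

```text
23.7 [ 0.50347156 -0.21195354  0.24911847] 0.005978179071062087 [ 0.60229281 -0.02523217  0.19541639]
[282.55961899 192.10044156] [337.30453215 181.97963619]
```

View pics/w6.png

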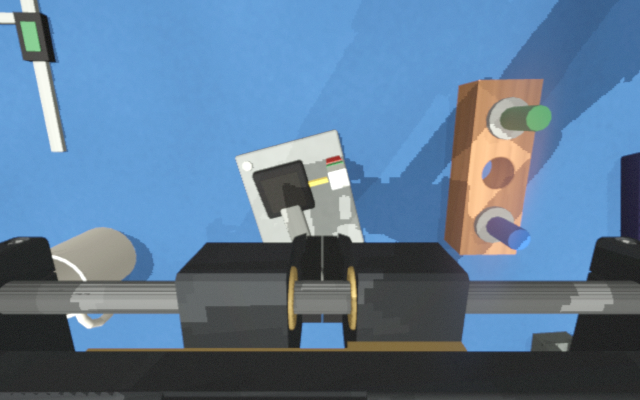

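The wrist view shows the paddle centred at about (283,190), against a prediction of (282.6,192), and the pointer and post at (320,183) and (337,180). My target stands, so I'll move over and descend.

Request:
drive_tool --motion '[[[0.005,-0.06,0.03,0,1],[0.01,-0.12,0.06,0,1],[0.015,-0.18,0.12,0,1],[0.02,-0.24,0.2,0,1],[0.025,-0.3,0.3,0,1],[0.03,-0.34,0.42,0,1],[0.04,-0.37,0.56,0,1],[0.04,-0.37,0.7,0,1],[0.04,-0.37,0.85,0,1],[0.04,-0.37,1,0,1]]]'

```text
clock: 24.75
position: [0.4979, -0.2476, 0.1476]
tool_rot: [-0.0, 0.022, 1.0, 0.0]
contact_force: [0.1, 0.3, 0.0]
grip_width: 0.004
grasp_force: 0.0
```

Request:
drive_tool --motion '[[[0,0,0.05,0,1],[0,0,0.1,0,1],[0,0,0.15,0,1],[0,0,0.2,0,1],[0,0,0.25,0,1],[0,0,0.29,0,1],[0,0,0.33,0,1],[0,0,0.37,0,1],[0,0,0.4,0,1],[0,0,0.4,0,1]]]'

```text
clock: 25.75
position: [0.498, -0.2482, 0.109]
tool_rot: [0.0, 0.022, 1.0, -0.0]
contact_force: [-1.3, -1.0, 4.1]
grip_width: 0.005
grasp_force: 1.7
```

Request:
drive_tool --motion '[[[0,0,0.03,0,1],[0,0,0.06,0,1],[0,0,0.09,0,1],[0,0,0.12,0,1],[0,0,0.15,0,1],[0,0,0.18,0,1],[0,0,0.2,0,1],[0,0,0.22,0,1],[0,0,0.225,0,1],[0,0,0.225,0,1]]]'

```text
clock: 26.75
position: [0.4974, -0.2481, 0.0865]
tool_rot: [-0.001, 0.022, 1.0, -0.0]
contact_force: [-5.7, -1.8, 7.5]
grip_width: 0.005
grasp_force: 3.5
```

Run:
```python
from h import *
s=get_state(); print(s["clock"],s["position"],s["contact_force"])
o=[]
for n,(x0,y0,x1,y1) in [("scene",(215,195,305,262)),("side",(320,155,400,215))]:
    im=viewer.grab_frame(n); c=cal(n)
    o.append(cv2.resize(im[y0:y1,x0:x1],(400,300),interpolation=cv2.INTER_CUBIC))
    for z in(.063,.073,.087,.1): print(n,z,((proj(c,[.493,-.197,z])-[x0,y0])*[400/(x1-x0),300/(y1-y0)]).round())
cv2.imwrite("pics/crop7.png",np.hstack(o))
```

```text
26.75 [ 0.49744015 -0.24814381  0.08648819] [-5.67310145 -1.76634102  7.5122474 ]
scene 0.063 [178. 140.]
scene 0.073 [176. 132.]
scene 0.087 [173. 121.]
scene 0.1 [170. 110.]
side 0.063 [237. 176.]
side 0.073 [238. 163.]
side 0.087 [239. 144.]
side 0.1 [239. 127.]
```

View pics/crop7.png

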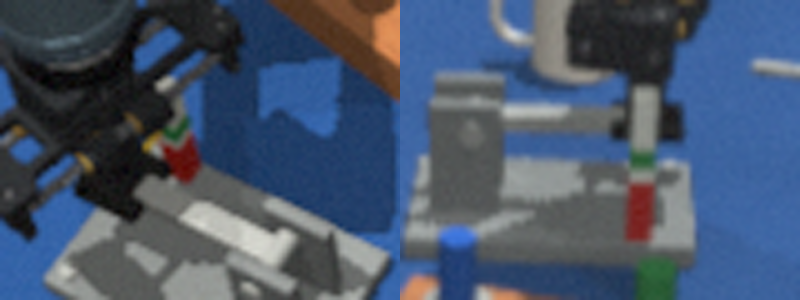

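The side view shows the lever bar level, and the pointer is by the green band. TCP z is 0.0865 (level is 0.086) and the push is 7.5 N, close to the expected 7 N, so I'm handing in.

```bash
python3 -c "
from h import *
print(order.close_job())"
```

```text
the job is handed in; nothing more can be done
None
```

The job is handed in: the yellow plug is seated in the sleeve and released, and the fingers are holding the lever level, in the green by height and force (86.5 mm, 7.5 N), though they partly hid the pointer in the last pictures.

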